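Rock the ball gate over and feed the governor balls

TASK

On the ball sorter, press down the raised end of the seesaw gate with a fingertip so that it rocks over its pivot and rests fully tipped the other way. Then push the yellow tab of the feed slide towards the gate until all three brass balls have rolled down the chute on that newly opened side into its tray. Pick nothing up, and leave the governor, the brush, the diaphragm and the plinth corner where they are.

Things in the scene. Friction and masses are not known exactly. Their poses are not given: they have to be found in the camera images.
- fixture: ball sorter fixed to the counter, dark wood base 78 x 430 mm. Origin on the counter straight under the gate's pivot. x runs along the feed channel from the yellow tab to the gate, roughly away from the robot; y to its left; z up. A brass backstop stands behind the gate at x 24 to 29 mm, up to z 103 mm; base and walls are under 70 mm elsewhere, bar the channel
- gate (a joint): rocking angle of the steel seesaw trough (180 x 44 mm) about the sorter's x axis, pivot at z 75 mm, rad, stops at -0.25 and +0.25. Positive: left (+y) end up, feeds the blue right side; negative: right end up, feeds the green left side. It starts on, or now and then still falling onto, either stop. A brass weight over the pivot (x 46 mm, top z 133 mm) tips it on once past level; under 2 N on the raised pad does it
- gate_left_pad (a point): centre of the top of the left (+y) red thumb pad, a bridge across the gate that balls roll under; 46 mm (sorter's x) by 36 mm. In the gate 65 mm from the pivot, 30 mm above it. About 120 mm above the counter when up, 88 mm when down, and 56 mm from the pivot along y when up, 70 mm when down
- gate_right_pad (a point): the same for the right (-y) red thumb pad
- feeder (a joint): travel of the feed slide towards the gate, m: 0 back (starts at 0 to 0.02), 0.098 fully forward, at its stop. Its front face is level with the end of the channel at 0.087 and the last ball drops off the end between there and the stop. Friction about 1.2 N; it stays where left
- feeder_tab (a point): top middle of the robot-side face of the upright yellow tab of the feed slide; tab 8 mm thick, 40 mm wide, standing from 16 to 50 mm above the channel floor (its top is about 131 mm above the counter). The slide's front face, which pushes the balls, is 44 mm further towards the gate
- ball0_center (a point): centre of a brass ball, 20 mm diameter, about 33 g; the three wait at rest in a row in the feed channel, the nearest up to 25 mm ahead of the slide's face, the farthest about 11 mm short of the channel's end
- ball1_center (a point): second brass ball, same
- ball2_center (a point): third brass ball, same
- governor: loose bystander: chrome governor assembly, 60 x 36 mm foot, 62 mm high; origin under its centre
- brush: loose bystander: red enamel record brush, 90 x 34 mm, 40 mm high; origin under its centre
- diaphragm: loose bystander: mica disc in a brass ring, 64 mm diameter, 8 mm high; origin under its centre
- plinth: loose bystander: L-shaped walnut plinth corner, 84 mm a side, 51 mm high; origin under its centre
- channel_end (a point): end of the brass feed channel's level floor, where the balls drop 7 mm onto the gate: x -28 mm, y 0, z 82 mm in the sorter. The channel runs back from here to x -165 mm; 25 mm wide inside, rail tops 12 mm over the floor
- green_tray (a point): middle of the floor of the green tray on the left (+y), z 15 mm. Its chute begins at y 80 mm under the gate's end and runs to y 147 mm, the tray on to 209 mm; inside 56 mm wide, walls 58 to 68 mm above the counter
- blue_tray (a point): the same for the blue chute and tray on the right (-y) of the sorter

How it is judged:
By the outcome, as a careful person would: the job done as asked, in the order asked, and still so for the second after the job is handed in, with the robot touching nothing.
It also fails if it takes over 43 s, if anything falls off the work surface, if the arm or the gripper's body presses on something with over 40 N, if the wrist force passes 120 N, or if a joint passes its speed limit or range.

ROBOT

A 6-joint arm with a two-finger parallel gripper is mounted at the origin on the work surface. World frame = base frame: x ahead of the robot, y to its left, z up, the work surface at z = 0. Lengths are in m, angles in rad, forces in N, time in s.
With the tool pointing down it reaches from about 0.35 to 0.8 m from the base axis. Payload 7.3 kg.
Tool frame: the origin (TCP) lies between the finger pads; the fingertips stand 25 mm ahead of it and the grasp point (between the pads) lies 6 mm ahead of it (r.tip_extent is the distance from the TCP to the fingertips, in m); z points along the fingers, y is the direction in which the jaws open and shut (so a half turn about z gives the same grasp; the last joint's range is limited). The gripper opens to 85 mm and grips with 20 to 120 N. Pads are 22 mm wide; open, the fingers measure 114 mm over their backs; the gripper's body (76 mm by 85 mm) begins 54 mm behind the grasp point. The pads swing forward as they close: fully open they stand 13 mm farther back than shut.
Start: joints at [0.97, 0.342, 1.524, -0, 1.275, -0.146], TCP at [0.231, 0.472, 0.256] pointing down, gripper open.
Joint ranges: [-2.53, 2.53], [-0.77, 2.02], [0.04, 2.7], [-1, 4.14], [0.28, 2.66], [-3.11, 3.11]. Speed limits (rad/s): [2.57, 2.57, 3.14, 3.14, 3.14, 3.14].

INTERFACE

Orientations are given as a unit quaternion [x, y, z, w].
In Python, from workcell import r, command_gripper, optics gives the robot as it stands. The module is installed in compiled form; this text tells all that it offers. Calls block until the motion is done:
- r.reach(position, orientation): joint-space move of the TCP to a pose.
- r.move_straight(position, orientation=None, speed=0.15, max_force=None): straight line of the TCP; orientation=None keeps the orientation; speed is the mean speed in m/s. With max_force (N) it stops when the force on the tool has changed by that much, and returns True; else False.
- r.movej(angles): joint-space move.
- command_gripper(opening, force=None): finger opening in m; force is the grip in N (None keeps the last); returns when the fingers have stopped.
- r.hold(seconds).
- r.solve_ik(position, orientation): joint angles nearest the present ones, or None.
- r.read_state(): the state.
- optics.get_image(name): name is "side" or "top"; returns (picture, depth): 400x640x3 uint8, red, green, blue; 400x640 float32, m along the optical axis (not along the pixel's ray), 0 where there is no reading.
- optics.camera_model(name): a dict with "K" (3x3 intrinsics, pixels), "k1" (the pictures are not rectified: a ray, as slopes to the right and down, at radius r is drawn at 1 + k1 r^2 times it, then the intrinsics apply), "R" (3x3) and "t" (3): a world point X has camera coordinates R X + t. Camera axes: x right, y down, z forward; pixel columns grow to the right and rows downward; lengths in m; the calibration is good to about 2 mm. A picture is of the moment at which its call begins. camera_model takes no time and is no camera call.
A pose or a line that the arm cannot do raises r.PlanningError and nothing moves.
- r.finish_job(): hands the job in, once; it reports no verdict.
The state is a dict: "time_s": time; "joint_positions": joint angles; "dq": joint speeds; "tau": joint torques, N m; "eef_pos": TCP position; "eef_rot": TCP orientation; "contact_force": force on the tool from outside, world axes, zero at the start; "torque": the same for the moment, N m; "grip_width": finger opening in m.
Only numpy, scipy, OpenCV 4.12 (cv2) and the standard library are available. Lean on these libraries where they do the work, as an engineer would, in place of code of your own. Each camera call takes 0.05 s, during which the arm holds its last target. There are 200 camera calls.

## Working session

There is one attempt and no reset: what is moved stays moved. The work goes in short steps, each a Python script; the robot and the scene stay as the last script left them, time stands still between calls to the robot, and variables do not carry over. Pictures are saved under pics/ and viewed, about 8 in all and at most 12, crops included, and the job is handed in when it is done.

```bash
mkdir -p pics
python3 - <<'E'
from workcell import r, optics
import cv2,numpy as np
for n in("side","top"):
    im,d=optics.get_image(n); cv2.imwrite(f"pics/a_{n}.png",im[:,:,::-1]); np.savez(f"a_{n}.npz",im=im,d=d)
    m=optics.camera_model(n); print(n,m, (d>0).mean())
print(r.read_state()["time_s"],r.tip_extent,r.read_state()["eef_rot"])
E
```

```text
side {'K': array([[445.63949137,   0.        , 318.18742639],
       [  0.        , 445.63949137, 194.87298136],
       [  0.        ,   0.        ,   1.        ]]), 'k1': 0.025106926265468392, 'R': array([[-0.98028691, -0.19729907, -0.01051886],
       [-0.09152028,  0.50061545, -0.86081834],
       [ 0.17510456, -0.84288626, -0.50880364]]), 't': array([0.62414012, 0.12047559, 0.72553507])} 0.99597265625
top {'K': array([[410.86044645,   0.        , 313.90583613],
       [  0.        , 410.86044645, 202.97845861],
       [  0.        ,   0.        ,   1.        ]]), 'k1': -0.08089406050620279, 'R': array([[ 0.01650142, -0.99983984,  0.00692819],
       [-0.98552887, -0.01743357, -0.16860875],
       [ 0.16870252, -0.00404565, -0.98565871]]), 't': array([0.02948818, 0.59662519, 0.73683397])} 0.99591796875
0.1 0.025 [ 2.25441002e-01  9.74256559e-01 -6.63341087e-04 -2.69045137e-04]
```

View pics/a_top.png

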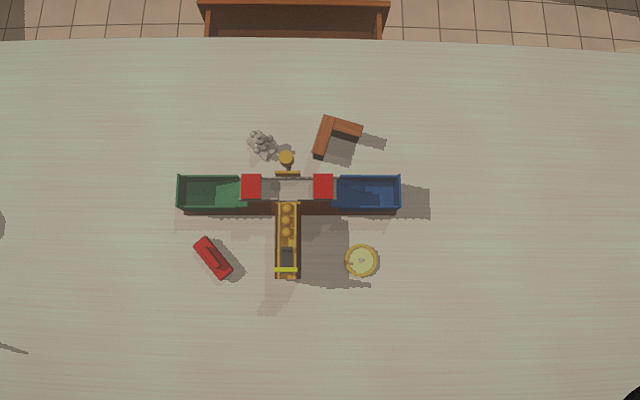

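View pics/a_side.png

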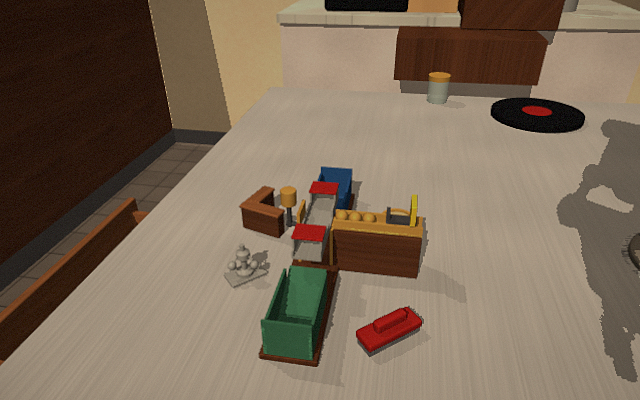

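The top view shows the red pads at about (251,187) and (323,187), the yellow tab at (286,269) and the three balls at (287,208), (287,222) and (287,238). The side view shows the same, but the tilt isn't clear by eye, so I'll use depth.

```bash
cat > h.py <<'E'
import cv2,numpy as np
from workcell import r,command_gripper,optics
def cloud(n,im,d):
    m=optics.camera_model(n);K=m["K"];h,w=d.shape
    uv=np.stack(np.meshgrid(np.arange(w),np.arange(h)),-1).reshape(-1,1,2).astype(float)
    p=cv2.undistortPoints(uv,K,np.array([m["k1"],0,0,0.]),).reshape(h,w,2)
    c=np.dstack([p*d[...,None],d]); return (c-m["t"])@m["R"]
def look(n,tag):
    im,d=optics.get_image(n);cv2.imwrite(f"pics/{tag}_{n}.png",im[:,:,::-1]);return im,d,cloud(n,im,d)
def blobs(im,P,lo,hi,zmin=.07,zmax=.14,amin=15):
    hsv=cv2.cvtColor(im,cv2.COLOR_RGB2HSV);m=cv2.inRange(hsv,lo,hi)
    m[(P[...,2]<zmin)|(P[...,2]>zmax)]=0
    k,L,s,c=cv2.connectedComponentsWithStats(m)
    return [(s[i,4],c[i].round(1),P[L==i]) for i in range(1,k) if s[i,4]>=amin]
RED=((0,160,90),(6,255,255));YEL=((25,150,120),(35,255,255))
E
python3 - <<'E'
from h import *
for n in("side","top"):
    z=np.load(f"a_{n}.npz");im=z["im"];P=cloud(n,im,z["d"])
    for nm,c in(("red",RED),("yel",YEL)):
        for a,px,p in blobs(im,P,*c): print(n,nm,a,px,"med",np.median(p,0).round(4),"lo",np.percentile(p,3,axis=0).round(4),"hi",np.percentile(p,97,axis=0).round(4))
    if n=="top":
        for v in(208,222,238,255,269): print(v,P[v,287].round(3))
        for u in(180,396): print(u,P[178,u].round(3),P[206,u].round(3))
E
```

```text
side red 307 [323.4 187.7] med [0.6211 0.0294 0.1056] lo [0.5989 0.0115 0.1017] hi [0.6417 0.0436 0.1069]
side red 482 [308.5 232.2] med [0.6182 0.1588 0.1038] lo [0.5969 0.1399 0.1008] hi [0.6391 0.1733 0.105 ]
side yel 70 [414.  201.5] med [0.4714 0.0908 0.1312] lo [0.4683 0.072  0.1298] hi [0.4746 0.1068 0.1322]
top red 466 [250.4 185.9] med [0.6157 0.1546 0.1051] lo [0.5953 0.1387 0.0973] hi [0.6376 0.1705 0.1075]
top red 457 [323.  185.7] med [0.6177 0.0242 0.1078] lo [0.5974 0.0081 0.1055] hi [0.6391 0.0402 0.1102]
top yel 115 [285.2 269. ] med [0.4692 0.0864 0.1329] lo [0.4657 0.0681 0.131 ] hi [0.4728 0.1041 0.1346]
208 [0.577 0.088 0.102]
222 [0.552 0.087 0.102]
238 [0.525 0.087 0.083]
255 [0.494 0.086 0.101]
269 [0.469 0.083 0.132]
180 [0.638 0.297 0.063] [0.584 0.294 0.061]
396 [ 0.648 -0.119  0.051] [ 0.592 -0.116  0.059]
```

The pads are at nearly the same height, so the gate was still falling at t=0.1. I'll look again.

Run:
```python
from h import *
r.hold(1.0)
for n in("top","side"):
    im,d,P=look(n,"b")
    for nm,c in(("red",RED),("yel",YEL)):
        for a,px,p in blobs(im,P,*c): print(n,nm,a,px,"med",np.median(p,0).round(4))
    if n=="top":
        # fixture yaw: tray outer edges
        hsv=cv2.cvtColor(im,cv2.COLOR_RGB2HSV)
        for nm,lo,hi in(("g",(60,60,30),(90,255,255)),("b",(100,100,40),(125,255,255))):
            m=cv2.inRange(hsv,lo,hi);m[(P[...,2]<.01)|(P[...,2]>.08)]=0
            p=P[m>0];p=p[(abs(p[:,1]-.09)<.3)&(abs(p[:,0]-.6)<.1)]
            print(nm,len(p),cv2.minAreaRect(p[:,:2].astype(np.float32)))
    else: cv2.imwrite("pics/b_crop.png",cv2.resize(im[150:300,220:460,::-1],None,fx=3,fy=3))
print(r.read_state()["time_s"])
```

```text
top red 467 [318.1 184.1] med [0.6179 0.0333 0.1218]
top red 417 [249.4 187.6] med [0.6162 0.1586 0.0893]
top yel 114 [285.1 269. ] med [0.4692 0.0864 0.1332]
g 804 ((0.6147125363349915, 0.23494839668273926), (0.0628841444849968, 0.13387371599674225), 0.48110535740852356)
b 485 ((0.6199231147766113, -0.06387040764093399), (0.062587209045887, 0.11816326528787613), 0.026077840477228165)
side red 407 [322.7 182.7] med [0.6203 0.0372 0.1191]
side red 599 [308.1 242.7] med [0.6184 0.1623 0.0872]
side yel 69 [414.  201.4] med [0.4713 0.0906 0.1312]
1.2
```

View pics/b_crop.png

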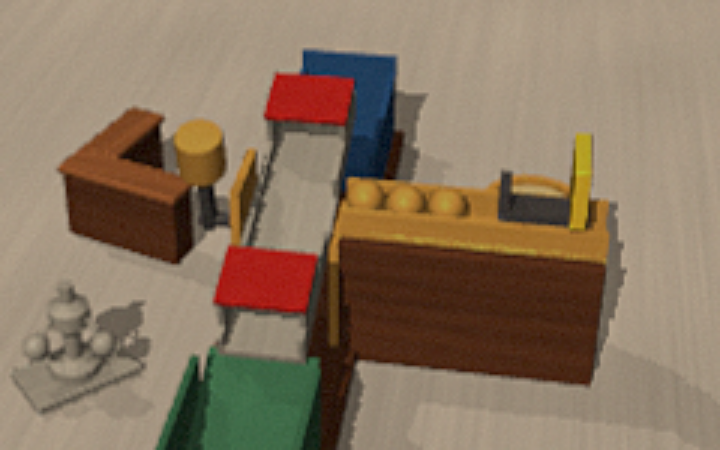

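The gate has settled with its right end up: the right pad is near (0.619,0.035,0.120) and the left near z 0.088. I'll press the right pad, so the balls should go to the blue side. The fixture's yaw is about 0.016 rad.

Run:
```python
from h import *
a=np.pi/2+.008; q=[np.cos(a),np.sin(a),0,0]
command_gripper(0.0)
x,y=.619,.025
r.reach([x,y,.23],q); print(r.read_state()["time_s"])
r.move_straight([x,y,.160],q,speed=.15)
print(r.move_straight([x,y,.112],q,speed=.06,max_force=10), r.read_state()["eef_pos"],r.read_state()["contact_force"])
r.hold(.3)
r.move_straight([x,y,.23],q,speed=.15)
r.reach([.415,.0875,.23],q)
for n in("top","side"):
    im,d,P=look(n,"c")
    for nm,c in(("red",RED),("yel",YEL)):
        for a,px,p in blobs(im,P,*c): print(n,nm,a,px,"med",np.median(p,0).round(4))
print(r.read_state()["time_s"])
```

```text
4.0917
True [0.61845809 0.02505778 0.11579371] [-1.68288879 -0.2612304   5.53885946]
top red 486 [254.4 183.8] med [0.6164 0.1449 0.1217]
top red 425 [325.3 187.6] med [0.6186 0.0199 0.0894]
top yel 115 [285.4 269. ] med [0.4692 0.0864 0.1329]
side red 176 [324.  195.1] med [0.6203 0.0291 0.0896]
side red 310 [309.2 219.4] med [0.6189 0.152  0.1214]
side yel 69 [414.  201.4] med [0.4714 0.09   0.1315]
7.5833
```

View pics/c_side.png

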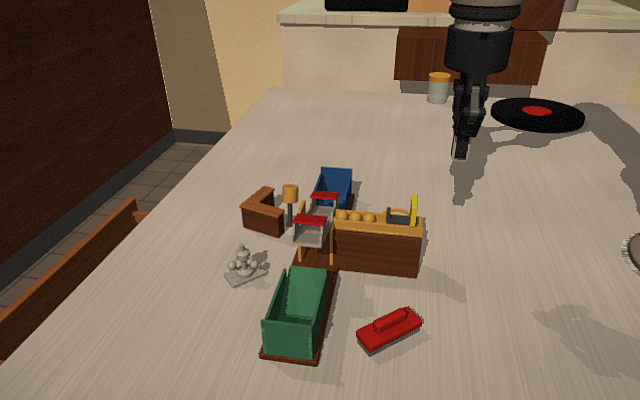

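The side view confirms it: the left pad at (310,219) is now raised (z 0.121), the right is down (0.089), and the three balls are still in the channel. Next I'll push the tab.

Run:
```python
from h import *
a=np.pi/2+.008; q=[np.cos(a),np.sin(a),0,0]
st=r.read_state
r.move_straight([.415,.0875,.135],q,speed=.15)
print(r.move_straight([.535,.0894,.135],q,speed=.04,max_force=8),st()["eef_pos"],st()["contact_force"])
im,d,P=look("side","d")
print(r.move_straight([.575,.0901,.135],q,speed=.03,max_force=10),st()["eef_pos"],st()["contact_force"],st()["time_s"])
r.hold(.5)
p=st()["eef_pos"]
im,d,P=look("side","e"); cv2.imwrite("pics/e_crop.png",cv2.resize(im[140:300,220:500,::-1],None,fx=2.8,fy=2.8))
```

```text
False [0.53499396 0.08936568 0.13503659] [-1.63887193  0.95999626 -0.14636222]
True [0.54603637 0.08956511 0.1343533 ] [0.58895959 0.14536029 0.48023863] 12.1917
```

View pics/e_crop.png

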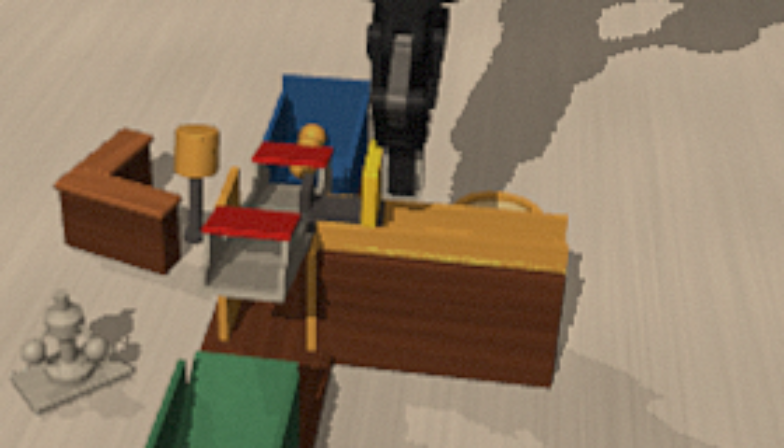

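The crop shows the slide forward at its stop (tab at about (372,190)) and balls in the blue chute at (310,140). I'll back off and count the balls.

Run:
```python
from h import *
a=np.pi/2+.008; q=[np.cos(a),np.sin(a),0,0]
r.move_straight([.44,.0879,.135],q,speed=.15)
r.move_straight([.415,.0875,.23],q,speed=.15)
for n in("top","side"):
    im,d,P=look(n,"f")
    for nm,c in(("red",RED),("yel",YEL)):
        for a,px,p in blobs(im,P,*c): print(n,nm,a,px,"med",np.median(p,0).round(4))
    if n=="top":
        cv2.imwrite("pics/f_crop.png",cv2.resize(im[100:290,170:420,::-1],None,fx=3,fy=3))
        old=np.load("a_top.npz")["im"]
        D=(abs(im.astype(int)-old).max(2)>60)
        for nm,(u,v) in dict(gov=(262,145),brush=(213,258),dia=(361,260),pl=(335,137)).items(): print(nm,D[v-22:v+22,u-22:u+22].sum())
print(r.read_state()["time_s"])
```

```text
top red 483 [254.4 183.8] med [0.6164 0.1451 0.1216]
top red 426 [325.4 187.7] med [0.6184 0.0198 0.0894]
top yel 116 [285.5 215. ] med [0.5603 0.0882 0.1325]
gov 36
brush 11
dia 5
pl 0
side red 174 [323.8 195. ] med [0.6216 0.0281 0.0898]
side red 309 [309.3 219.4] med [0.6186 0.1523 0.1214]
side yel 62 [353.2 196.2] med [0.5624 0.0913 0.1312]
14.5
```

View pics/f_crop.png

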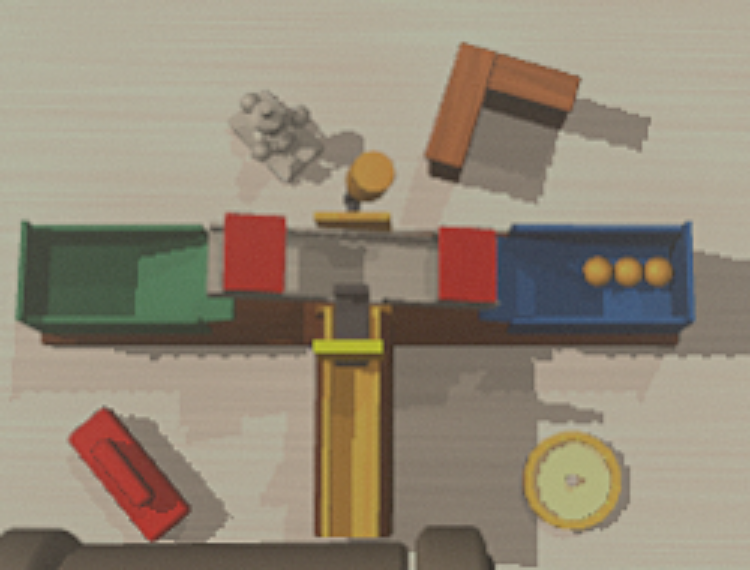

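The top view shows all three balls resting in a row against the end of the blue tray, at crop (598,271), (628,271) and (658,271). The channel is empty, the gate is fully tipped and the bystanders are in place, so I'll hand in.

```bash
python3 -c "
from workcell import r
r.finish_job(); print(r.read_state()['time_s'])"
```

```text
the job is handed in; nothing more can be done
the job is handed in; nothing more can be done
```

The job is done and handed in: all three balls are in the blue tray, with about 14.5 s of the 43 s on the clock at the last check.

- **Gate:** it was still falling in the first picture, then settled with its right end up. I pressed the right pad down with the closed fingertips, and it stayed fully tipped the other way (left pad about 121 mm up, right pad about 89 mm).
- **Feed:** I pushed the yellow tab about 91 mm forward, where the push stopped on its force limit with the slide at its stop.
- **Last checks:** the final top view shows the three balls in a row against the end of the blue tray, an empty channel, and the arm clear of everything. The governor, brush, diaphragm and plinth corner look unmoved. The picture comparison differed by a few pixels around all but the plinth corner, most (36) near the governor. I put that down to the gate weight's new position and shadows, but didn't check further.

No check failed. The two cameras disagreed by up to about 9 mm sideways on the pad positions, but this didn't affect the result.

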